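Switch on the stirrer under the purple-capped bottle

ROBOT

A 6-joint arm with a two-finger parallel gripper is mounted at the origin on a cart in front of the work surface, level with it; the furniture and walls round the work are solid. World frame = base frame: x ahead of the robot, y to its left, z up, the work surface at z = 0. Lengths are in m, angles in rad, forces in N, time in s.
With the tool pointing down it reaches from about 0.3 to 0.775 m from the base axis. Payload 14.6 kg.
Tool frame: the origin (TCP) lies at the very end of the fingers, on their centre line; the grasp point (between the pads) lies 19 mm behind it; z points along the fingers, y is the line along which they close (so a half turn about z gives the same grasp; the last joint's range is limited). The gripper opens to 94 mm and grips with 3 to 60 N. Pads are 16 mm wide; open, the fingers measure 119 mm over their backs; the gripper's body (75 mm by 177 mm) begins 78 mm behind the grasp point.
Start: joints at [1.116, 0.3, 1.521, -0, 1.321, -0.067], TCP at [0.208, 0.509, 0.205] pointing down, gripper open.
Joint ranges: [-3.03, 3.03], [-0.79, 2.21], [0.23, 2.52], [-1.04, 4.18], [0, 3.07], [-2.55, 2.55]. Speed limits (rad/s): [2.22, 2.22, 2.57, 3.14, 3.14, 3.14].

INTERFACE

Orientations are given as a unit quaternion [x, y, z, w].
In Python, from cell import manip gives the robot as it stands.
- The arm moves only by the tool move_arm, never from a script. Its argument "deltas" is a list of rows, each a list of 2 entries, a list of its own where there are three numbers: the shift along the tool's x, y, z normalised to -1 to 1, where 1 is 250 mm, then the turn, a rotation vector about the tool's x, y, z normalised to -1 to 1, where 1 is 0.5 rad. A call has 1 to 10 rows; each row shifts and turns the commanded pose from where the row before left it, along the tool's axes as they then stand; what a row does not reach is not made up. A row lasts 1/12 s, in which the tool goes at most 41.7 mm and 7.16 degrees, less where a joint would pass 70% of its speed; a pose out of reach is approached as far as the arm can. A call with a number of a shift or a turn outside -1 to 1 is refused whole. A call with a gripper value outside its range is refused whole. "hand" is the opening, from 0 (shut) to 1 (fully open), set as the call begins (left out, the last holds). The fingers move at their own pace and stop on an object; "newtons" is the grip in N (left out, the last holds). Time passes only in rows, so rows that do not move let the fingers close. It gives the time, the measured TCP pose, the force, the opening and the grip force at its end, in the units of the state.
- manip.get_state(): the state, without advancing time (a new reading comes with each control period).
- manip.get_image(name): name is "side" or "top" or "wrist"; returns a dict with "color" (480x640x3 uint8, red, green, blue), "fovy" (degrees; the focal length in pixels is half the picture's height over the tangent of half this angle, whatever the lens; pixels are square), "cx", "cy" (the principal point, pixels), "view" (4x4, takes a point from world to camera coordinates); the wrist camera has in their place "tool_from_camera" (4x4, takes a point from camera to tool coordinates, whose origin is the TCP and whose axes are the flange's). Camera axes: x right, y up, looking along -z (the intrinsics and any distortion apply to the point x, -y, -z); pixel columns grow to the right and rows downward; lengths in m; the calibration is good to about 2 mm. A picture is of the moment at which its call begins: read the wrist's pose just before it. There is no depth.
- manip.close_job(): hands the job in; it is judged then, once.
Trained networks look in the newest picture that a camera, given by its name, has taken for a name from the list of things; names that differ only in an ending like _2 or _b are one class to them, and where a whole thing is asked for, a point or a joint stands for the part that bears it (a point fixed in the world has none). Each returns a list of dicts, best first, with "confidence" (0 to 1); they miss things now and then, are a little off and sometimes report something else, mostly with a low value. They report only what shows in the picture. A call takes as long as a camera call. They do not tell look-alikes from the thing itself.
- manip.find_in(camera, thing): "centre" ([x, y, z] in m, in the coordinates of the camera as it stood for that picture, good to about 4 mm: the middle of the surface that is visible of it).
- manip.cut_out(camera, thing): "pixels" (480x640 bool, what is visible of it).
The state is a dict: "clock": time; "qpos": joint angles; "dq": joint speeds; "joint_torque": joint torques, N m; "eef_pos": TCP position; "orientation": TCP orientation; "wrist_force": force on the tool from outside, world axes, zero at the start; "wrist_torque": the same for the moment, N m; "grip_width": finger opening in m; "grip_force": force on a finger pad.
Only numpy, scipy, OpenCV 4.12 (cv2) and the standard library are available. Lean on these libraries where they do the work, as an engineer would, in place of code of your own. Each camera call takes 0.05 s, during which the arm holds its last target. There are 200 camera calls.

TASK

Two identical magnetic stirrers stand on the bench, both switched off. Switch on the one that carries the bottle with the purple cap: flip its toggle over to the side with the green dot, so that it stays there. Leave the other stirrer off and the purple-capped bottle standing where it is.

Things in the scene. Friction and masses are not known exactly. Their poses are not given: they have to be found in the camera images.
- toggle_purple_pivot (a point): Hinge of the bat toggle on the fixed white stirrer (230 x 120 mm) under the purple-capped bottle; 41 mm above the bench, 4 mm above the black front deck. Axes: z up, x to the round plate at the back, y to the on side (green dot; grey dot = off). Deck free 55 mm to both sides; behind, a step 9 mm above the pivot starts 63 mm on. Collar at the foot: radius 11, top 2 mm above pivot.
- toggle_purple (a joint): That toggle's angle, rad: 0 = off, leaning 24 degrees to -y; 0.42 upright; 0.84 = on, leaning 24 degrees to +y. Round steel lever, 46 mm from hinge to end, 7 mm thick at the foot, 11 mm at the end; off, its end is 19 mm to -y and 42 mm above the hinge. Swings only in that y-z plane. It rests on either side; 1 N sideways at the end flips it, and past upright it falls over to the stop by itself.
- toggle_blue (a joint): Angle of the same toggle on the other, identical stirrer, which carries the bottle with the blue cap: 0 = off, 0.84 = on. To be left off.
- bottle_purple_center (a point): Centre, half-way up, of the loose clear bottle with the purple screw cap (48 mm across, 88 mm tall, about 0.1 kg); z is its upward axis. It stands on its stirrer's round plate (108 mm across, 55 mm above the bench), about 123 mm from the toggle along x, its top 143 mm above the bench. Not to be handled.
Not all that is in view belongs to the job. What is shaped like the part that bears bottle_purple_center but yellow is not meant.

How it is judged:
At the end, for the whole second after the job is handed in: The toggle of the stirrer under the purple-capped bottle rests on its on side (joint above 0.7 rad of 0.84), the other stirrer's toggle rests on its off side (below 0.2 rad), and the purple-capped bottle stands upright (within 10 degrees) within 20 mm of where it stood (value of joint toggle_purple above 0.7 rad and value of joint toggle_blue below 0.2 rad and angle between bottle_purple_center's own z axis and vertical below 0.17 rad and distance of bottle_purple_center from where it was at the start of the episode below 0.02 m); the robot touches nothing.
It fails at once if the other stirrer is switched on (value of joint toggle_blue above 0.42 rad).
It fails at once if the purple-capped bottle is knocked over (angle between bottle_purple_center's own z axis and vertical above 0.5 rad).
It also fails if it takes over 26 s, if anything falls off the work surface, if the arm or the gripper's body presses on something with over 40 N, if the wrist force passes 120 N, or if a joint passes its speed limit or range.

## Working session

There is one attempt and no reset: what is moved stays moved. The work goes in short steps, Python scripts to look and compute and a tool call to move; the robot and the scene stay as the last step left them, time stands still between calls to the robot, and variables do not carry over. Pictures are saved under pics/ and viewed, at most 10 in all, crops included, and the job is handed in when it is done.

Besides the shell and the picture viewer there is one more tool, called after "Request:" as name(argument=value, ...) on one line, values as JSON. move_arm: Moves the arm, as the interface text tells. Scaled input: -1 to 1 covers 250 mm each way for a shift and 0.5 rad each way for a turn. Its arguments: {"type":"object","properties":{"deltas":{"type":"array","items":{"type":"array"}},"hand":{"type":"number"},"newtons":{"type":"number"}},"required":["deltas"]}

```bash
mkdir -p pics
cat > h.py <<'E'
import numpy as np,cv2
from cell import manip
from scipy.spatial.transform import Rotation as R
def look(c,fn=None):
    s=manip.get_state(); im=manip.get_image(c)
    if fn: cv2.imwrite('pics/'+fn,im['color'][:,:,::-1])
    if 'view' in im: T=np.linalg.inv(np.array(im['view']))
    else:
        W=np.eye(4);W[:3,:3]=R.from_quat(s['orientation']).as_matrix();W[:3,3]=s['eef_pos'];T=W@np.array(im['tool_from_camera'])
    return im,T
def find(c,T,th):
    for d in manip.find_in(c,th): print(c,th,round(d['confidence'],2),np.round((T@np.r_[d['centre'],1])[:3],4))
def onplane(im,T,u,v,z):
    f=240/np.tan(np.radians(im['fovy'])/2)
    d=T[:3,:3]@np.array([(u-im['cx'])/f,-(v-im['cy'])/f,-1]);o=T[:3,3]
    return o+d*(z-o[2])/d[2]
E
python3 - <<'E'
from h import *
for c in ('top','side'):
    im,T=look(c,c+'0.png'); print(T[:3,3],[k for k in im])
    for t in ('toggle_purple','toggle_blue','bottle_purple_center'): find(c,T,t)
print(manip.get_state())
E
```

```text
[ 0.39423243 -0.01077468  1.11489505] ['color', 'fovy', 'cx', 'cy', 'view']
top toggle_purple 0.51 [ 0.4843 -0.1645  0.075 ]
top toggle_blue 0.43 [0.4696 0.1252 0.0836]
top bottle_purple_center 0.97 [ 0.5903 -0.1396  0.1212]
top bottle_purple_center 0.91 [ 0.7143 -0.1412  0.0678]
top bottle_purple_center 0.71 [ 0.516  -0.0107  0.0672]
[ 0.48297519 -0.77853301  0.4434066 ] ['color', 'fovy', 'cx', 'cy', 'view']
side toggle_blue 0.5 [0.4639 0.1248 0.0729]
side bottle_purple_center 0.82 [ 0.5916 -0.1588  0.1006]
side bottle_purple_center 0.81 [ 0.7215 -0.159   0.0464]
side bottle_purple_center 0.64 [ 0.5207 -0.0331  0.0487]
{'clock': 0.4, 'qpos': array([ 1.11639804e+00,  2.99998406e-01,  1.52110871e+00, -1.05599518e-05,
        1.32072690e+00, -6.66092829e-02]), 'dq': array([ 1.21402611e-03, -8.86882713e-04, -8.90399810e-04, -8.81328027e-04,
        2.71955635e-03,  6.07991166e-05]), 'joint_torque': array([ 2.07136186e-04, -5.31192434e+01, -3.52609706e+01,  7.07642175e-02,
        2.17899779e-02, -4.06814661e-05]), 'eef_pos': array([0.20796004, 0.50909893, 0.20534555]), 'orientation': array([ 1.92680585e-01,  9.81261524e-01, -1.17928484e-04, -2.61409298e-05]), 'wrist_force': array([-0.29879246, -0.10843523, -0.67588406]), 'wrist_torque': array([ 0.05146668, -0.01813184, -0.01001132]), 'grip_force': 0.0, 'grip_width': 0.09390491952941671}
```

View pics/top0.png

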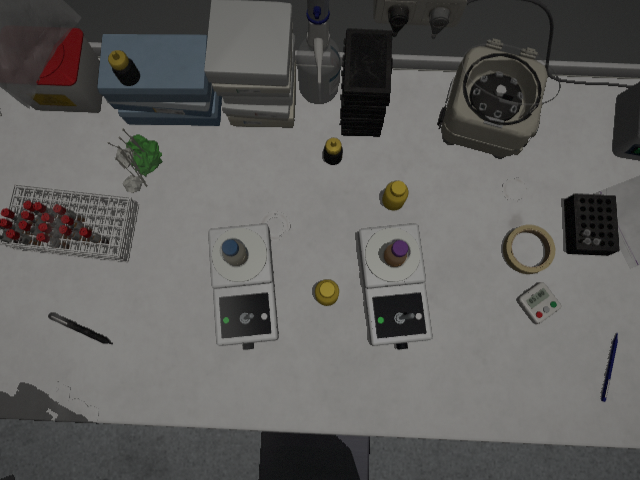

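View pics/side0.png

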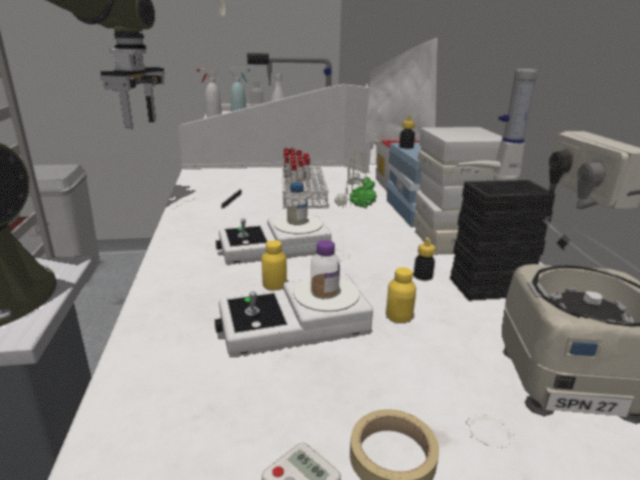

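The purple-capped bottle (398,247) is on the right-hand stirrer. Its toggle is at (403,318), leaning right towards the grey dot (427,316); the green dot is at (377,320), to world +y. The yellow bottles are decoys.

```bash
cat >> h.py <<'E'
def plan(p,yaw_y):
    "tool pose: point down, tool y at world angle yaw_y; print total delta in tool frame units"
    s=manip.get_state(); r=R.from_quat(s['orientation'])
    y=np.array([np.cos(yaw_y),np.sin(yaw_y),0]);z=np.array([0,0,-1]);x=np.cross(y,z)
    t=R.from_matrix(np.c_[x,y,z])
    print('world d',np.round(np.array(p)-s['eef_pos'],4),'tool shift/0.25',np.round(r.inv().apply(np.array(p)-s['eef_pos'])/.25,3),'turn/0.5',np.round((r.inv()*t).as_rotvec()/.5,3))
E
python3 - <<'E'
from h import *
im,T=look('top')
g=onplane(im,T,377,320,.037);k=onplane(im,T,427,316,.037);print(g,k)
a=np.arctan2(*(g-k)[[1,0]]);print('yaw',a,np.degrees(a))
plan([.43,-.165,.25],a)
im,T=look('wrist');print(im['tool_from_camera'],im['fovy'])
E
```

```text
[ 0.47239524 -0.11439082  0.037     ] [ 0.48451427 -0.21103155  0.037     ]
yaw 1.695548102168495 97.14775021567127
world d [ 0.222  -0.6741  0.0446] tool shift/0.25 [-1.842 -2.16  -0.178] turn/0.5 [-0.    -0.    -1.025]
[[-4.66801662e-04  9.61268845e-01  2.75612026e-01  8.12851035e-02]
 [ 9.99999537e-01  6.80614623e-04 -6.80130649e-04 -4.96846535e-04]
 [-8.41373979e-04  2.75611581e-01 -9.61268718e-01 -1.79240521e-01]
 [ 0.00000000e+00  0.00000000e+00  0.00000000e+00  1.00000000e+00]] 66.11967725320356
```

Request:
move_arm(deltas=[[[-0.102, -0.12, -0.01], [0, 0, 0]], [[-0.102, -0.12, -0.01], [0, 0, 0]], [[-0.102, -0.12, -0.01], [0, 0, 0]], [[-0.102, -0.12, -0.01], [0, 0, 0]], [[-0.102, -0.12, -0.01], [0, 0, 0]], [[-0.102, -0.12, -0.01], [0, 0, 0]], [[-0.102, -0.12, -0.01], [0, 0, 0]], [[-0.102, -0.12, -0.01], [0, 0, 0]], [[-0.102, -0.12, -0.01], [0, 0, 0]]], hand=0)

```text
clock: 1.25
eef_pos: [0.3183, 0.1707, 0.2283]
orientation: [0.192, 0.981, 0.0, 0.0]
wrist_force: [1.2, -0.3, 0.3]
grip_width: 0.0377
grip_force: 0.0
```

Request:
move_arm(deltas=[[[-0.102, -0.12, -0.01], [0, 0, 0]], [[-0.102, -0.12, -0.01], [0, 0, 0]], [[-0.102, -0.12, -0.01], [0, 0, 0]], [[-0.102, -0.12, -0.01], [0, 0, 0]], [[-0.102, -0.12, -0.01], [0, 0, 0]], [[-0.102, -0.12, -0.01], [0, 0, 0]], [[-0.102, -0.12, -0.01], [0, 0, 0]], [[-0.102, -0.12, -0.01], [0, 0, 0]], [[-0.102, -0.12, -0.01], [0, 0, 0]]])

```text
clock: 2.0
eef_pos: [0.4288, -0.1665, 0.2507]
orientation: [0.193, 0.981, -0.0, 0.0]
wrist_force: [0.0, 1.6, 0.0]
grip_width: 0.0003
grip_force: 0.0
```

Request:
move_arm(deltas=[[[0, 0, 0], [0, 0, -0.205]], [[0, 0, 0], [0, 0, -0.205]], [[0, 0, 0], [0, 0, -0.205]], [[0, 0, 0], [0, 0, -0.205]], [[0, 0, 0], [0, 0, -0.205]], [[0, 0, 0], [0, 0, 0]]])

```text
clock: 2.5
eef_pos: [0.4287, -0.1644, 0.2505]
orientation: [-0.065, 0.998, -0.0, 0.0]
wrist_force: [0.1, 0.1, 0.5]
grip_width: 0.0006
grip_force: 0.0
```

Run:
```python
from h import *
im,T=look('wrist','w1.png')
for t in ('toggle_purple','toggle_purple_pivot','bottle_purple_center'): find('wrist',T,t)
print(manip.get_state()['eef_pos'])
np.savez('w1.npz',T=T,f=im['fovy'],c=[im['cx'],im['cy']])
for d in manip.cut_out('wrist','toggle_purple'):
    v,u=np.nonzero(d['pixels']);print(d['confidence'],u.min(),u.max(),v.min(),v.max(),u.mean(),v.mean())
```

```text
wrist toggle_purple 0.66 [ 0.4726 -0.1674  0.0739]
wrist toggle_purple_pivot 0.7 [ 0.4755 -0.1552  0.0376]
wrist bottle_purple_center 0.89 [ 0.5099 -0.0247  0.0631]
wrist bottle_purple_center 0.61 [ 0.7174 -0.1257  0.0649]
wrist bottle_purple_center 0.43 [ 0.5764 -0.1474  0.1027]
[ 0.42869501 -0.16429514  0.25049363]
0.73 270 378 203 346 325.4235123367199 263.95036284470245
0.68 304 325 259 277 313.48258706467664 267.9004975124378
```

View pics/w1.png

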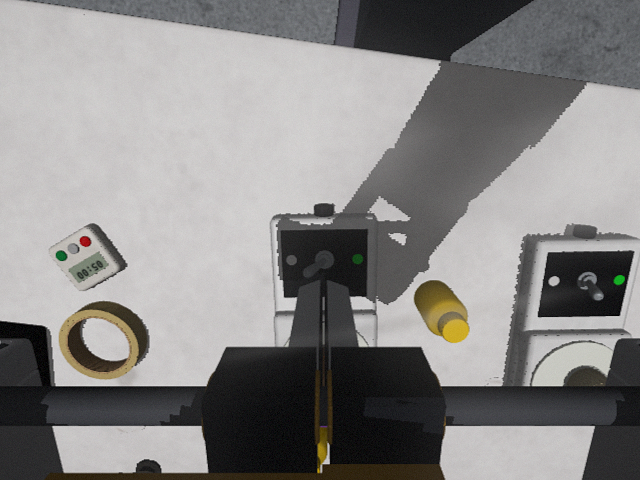

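The wrist view shows the purple stirrer upside-down: collar at (324,259), lever end at (309,272) leaning to the grey dot (291,260), green dot at (357,259). I'll check these positions and work out the approach.

Run:
```python
from h import *
im,T=look('wrist')
P=onplane(im,T,324,259,.042);E=onplane(im,T,309,271,.083);g=onplane(im,T,357,259,.037);k=onplane(im,T,291,260,.037)
y=(g-k)/np.linalg.norm(g-k);print('P',P,'E',E,'g',g,'k',k,(g+k)/2,np.degrees(np.arctan2(y[1],y[0])),'E-P along y',(E-P)@y)
im2,T2=look('top')
print('top P',onplane(im2,T2,400,319,.042),'E',onplane(im2,T2,407,318,.083))
a=np.arctan2(y[1],y[0])
p=P-y*.055; plan([p[0],p[1],.25],a);plan([p[0],p[1],.066],a)
```

```text
P [ 0.47577218 -0.15724567  0.042     ] E [ 0.47659734 -0.17240077  0.083     ] g [ 0.47293928 -0.12028093  0.037     ] k [ 0.48307981 -0.19364347  0.037     ] [ 0.47800954 -0.1569622   0.037     ] 97.86983883645135 E-P along y -0.015125344344145654
top P [ 0.47596878 -0.15815325  0.042     ] E [ 0.4752797 -0.1654597  0.083    ]
world d [ 0.0546 -0.0474 -0.0005] tool shift/0.25 [-0.193 -0.215  0.002] turn/0.5 [-0.     0.    -0.028]
world d [ 0.0546 -0.0474 -0.1845] tool shift/0.25 [-0.193 -0.215  0.738] turn/0.5 [-0.     0.    -0.028]
```

Request:
move_arm(deltas=[[[-0.065, -0.072, 0], [0, 0, -0.028]], [[-0.064, -0.072, 0], [0, 0, 0]], [[-0.064, -0.071, 0], [0, 0, 0]], [[0, 0, 0.15], [0, 0, 0]], [[0, 0, 0.15], [0, 0, 0]], [[0, 0, 0.15], [0, 0, 0]], [[0, 0, 0.15], [0, 0, 0]], [[0, 0, 0.08], [0, 0, 0]], [[0, 0, 0.034], [0, 0, 0]], [[0, 0, 0], [0, 0, 0]]])

```text
clock: 3.68
eef_pos: [0.4831, -0.2108, 0.0705]
orientation: [-0.069, 0.998, 0.001, -0.001]
wrist_force: [0.3, -0.1, 0.7]
grip_width: 0.0001
grip_force: 0.0
```

Run:
```python
from h import *
im,T=look('wrist','w2.png');im,T=look('side')
cv2.imwrite('pics/s2.png',cv2.resize(im['color'][230:360,190:390,::-1],None,fx=4,fy=4))
print(manip.get_state()['eef_pos'],manip.get_state()['wrist_force'])
y=np.array([np.cos(1.708),np.sin(1.708),0])
print((manip.get_state()['eef_pos']-[.476,-.157,.041])@np.c_[np.cross(y,[0,0,1]),y])
```

```text
[ 0.48435557 -0.21147632  0.07324753] [-0.41784085 -0.33278552  0.6124037 ]
[ 0.00082612 -0.05510719]
```

View pics/s2.png

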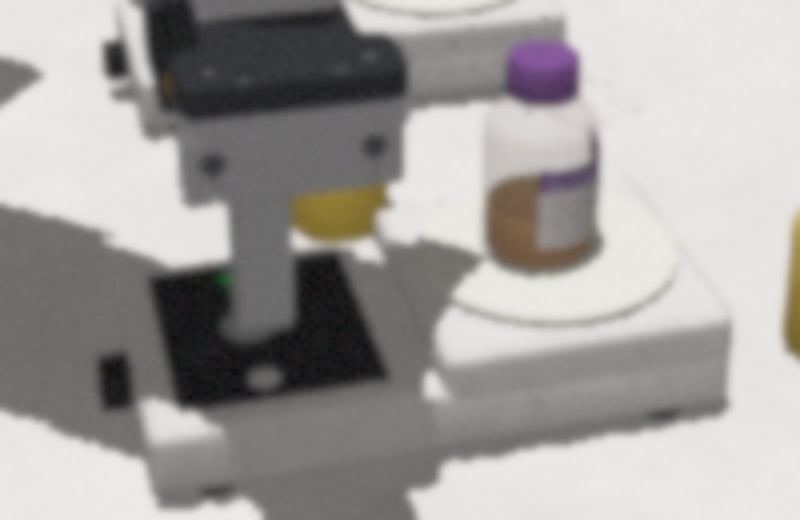

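The finger stands beside the toggle on the grey-dot side (crop 265,375), and the body is clear of the bottle. Next I push 48 mm to +y, back off and rise.

Request:
move_arm(deltas=[[[0, 0.04, 0], [0, 0, 0]], [[0, 0.04, 0], [0, 0, 0]], [[0, 0.04, 0], [0, 0, 0]], [[0, 0.04, 0], [0, 0, 0]], [[0, 0.032, 0], [0, 0, 0]], [[0, 0, 0], [0, 0, 0]], [[0, 0, 0], [0, 0, 0]], [[0, 0, 0], [0, 0, 0]]])

```text
clock: 4.45
eef_pos: [0.4771, -0.1633, 0.0722]
orientation: [-0.07, 0.998, -0.0, 0.0]
wrist_force: [0.1, -0.3, 0.4]
grip_width: 0.0005
grip_force: 0.0
```

Request:
move_arm(deltas=[[[0, -0.06, 0], [0, 0, 0]], [[0, -0.06, 0], [0, 0, 0]], [[0, -0.06, 0], [0, 0, 0]], [[0, 0, -0.14], [0, 0, 0]], [[0, 0, -0.14], [0, 0, 0]], [[0, 0, -0.14], [0, 0, 0]], [[0, 0, -0.14], [0, 0, 0]], [[0, 0, -0.1], [0, 0, 0]], [[0, 0, 0], [0, 0, 0]]])

```text
clock: 5.2
eef_pos: [0.4847, -0.2099, 0.2423]
orientation: [-0.069, 0.998, -0.002, 0.003]
wrist_force: [0.0, -1.5, 0.7]
grip_width: 0.0006
grip_force: 0.0
```

Run:
```python
from h import *
im,T=look('side');a=cv2.resize(im['color'][230:360,190:390,::-1],(600,390))
im,T=look('wrist');b=cv2.resize(im['color'][180:310,220:420,::-1],(600,390))
cv2.imwrite('pics/e3.png',cv2.resize(np.vstack([a,b]),(460,598)))
```

```text
(no output)
```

View pics/e3.png

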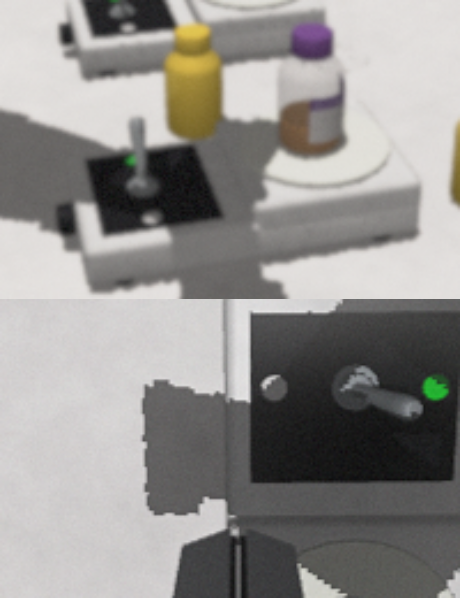

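The lever now leans to the green dot (lower crop: lever end 415,408, green dot 435,388). The bottle stands where it was, and the gripper is clear.

```bash
python3 -c "
from cell import manip
print(manip.close_job())"
```

```text
the job is handed in; nothing more can be done
None
```

The stirrer under the purple-capped bottle is switched on: its toggle rests on the green-dot side, the bottle stands where it was, the other stirrer was not touched, and the job is handed in (no verdict was returned).

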